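# Box to each finished glass

## Robot

A 6-joint arm with a two-finger parallel gripper is mounted at the origin on the work surface. World frame = base frame: x ahead of the robot, y to its left, z up, the work surface at z = 0. Lengths are in mm, angles in degrees, forces in N, time in s.
With the tool pointing down it reaches from about 350 to 850 mm from the base axis. Payload 8.1 kg.
Tool frame: the origin (TCP) lies midway between the tips of the shut fingers; the grasp point (between the pads) lies 19 mm behind it (r.grasp_offset is the distance from the TCP to the grasp point, in mm); z points along the fingers, x is the direction in which the jaws open and shut, and the axes are right-handed (so a half turn about z gives the same grasp; the last joint's range is limited). The gripper opens to 85 mm and grips with 20 to 120 N. Pads are 22 mm wide; open, the fingers measure 114 mm over their backs; the gripper's body (76 mm by 85 mm) begins 54 mm behind the grasp point. The pads swing forward as they close: fully open they stand 13 mm farther back than shut.
Start: joints at [-74.622, 7.471, 85.268, -0, 87.261, -4.893], TCP at [207.899, -562.835, 231.292] pointing down, gripper open.
Joint ranges: [-169.43, 169.43], [-51.17, 129.36], [1.28, 143.12], [-76.62, 256.62], [0, 156.53], [-152.29, 152.29]. Speed limits (degrees/s): [136.94, 136.94, 159.86, 180, 180, 180].

## Interface

Orientations are given as [roll, pitch, yaw] about the fixed x, y, z axes, in that order (R = Rz(yaw) Ry(pitch) Rx(roll)).
In Python, from bench import r, optics, hand_in gives the robot as it stands.
- The arm moves only by the shell command python3 -m pendant 'ROWS' [FORCE]. ROWS is JSON, a list of rows, each a list of 5 numbers: the opening, from 0 (shut) to 1 (fully open), then the shift along the tool's x, y, z in mm, then the turn about the tool's z in degrees. A call has 1 to 10 rows; each row shifts and turns the commanded pose from where the row before left it, along the tool's axes as they then stand; what a row does not reach is not made up. A row lasts 1/10 s, in which the tool goes at most 50 mm and 8.59 degrees, less where a joint would pass 70% of its speed; a pose out of reach is approached as far as the arm can. A call with a gripper value outside its range is refused whole. The fingers move at their own pace and stop on an object; FORCE is the grip in N (left out, the last holds). Time passes only in rows, so rows that do not move let the fingers close. It gives the time, the measured TCP pose, the force and the opening at its end, in the units of the state.
- r.sense(): the state, without advancing time (a new reading comes with each control period).
- optics.snapshot(name): name is "scene" or "top" or "wrist"; returns (picture, depth): 480x640x3 uint8, blue, green, red; 480x640 float32, mm along the optical axis (not along the pixel's ray), 0 where there is no reading.
- optics.camera_params(name): a dict with "camera_matrix" (3x3 intrinsics, pixels), "eye" and "orientation" of the camera in the world. Camera axes: x right, y down, z forward; pixel columns grow to the right and rows downward; lengths in mm; the calibration is good to about 2 mm. A picture is of the moment at which its call begins: read the wrist's pose just before it. camera_params takes no time and is no camera call; for the wrist camera it gives the pose at the moment of the call.
- hand_in(): hands the job in, once; it reports no verdict.
Trained networks look in the newest picture that a camera, given by its name, has taken for a name from the list of things; names that differ only in an ending like _2 or _b are one class to them, and where a whole thing is asked for, a point or a joint stands for the part that bears it (a point fixed in the world has none). Each returns a list of dicts, best first, with "score" (0 to 1); they miss things now and then, are a little off and sometimes report something else, mostly with a low value. They report only what shows in the picture. A call takes as long as a camera call. They do not tell look-alikes from the thing itself.
- optics.search_frame(camera, query): "at" ([x, y, z] in mm, in world coordinates, good to about 4 mm: the middle of the surface that is visible of it).
The state is a dict: "time": time; "joint_pos": joint angles; "qd": joint speeds; "joint_efforts": joint torques, N m; "tool_pos": TCP position; "tcp_rot": TCP orientation; "ft_force": force on the tool from outside, world axes, zero at the start; "wrist_torque": the same for the moment, N m; "finger_gap": finger opening in mm.
Only numpy, scipy, OpenCV 4.12 (cv2) and the standard library are available. Lean on these libraries where they do the work, as an engineer would, in place of code of your own. Each camera call takes 0.05 s, during which the arm holds its last target. There are 200 camera calls.

## Task

The gift boxes have come from the stockroom as one stack. Take the stack apart and set each box on the tray of the finished blue glass piece that will be packed in it (the box just big enough for that piece): lid up, flat and squarely in the middle of the tray's grey felt bay. Don't knock over the tumbler or the rocks glass.

Things in the scene. Friction and masses are not known exactly. Their poses are not given: they have to be found in the camera images.
- box_small: Closed gift box, brown board with cream paper panels, 48 (x) x 48 (y) x 52 mm high, loose, 0.04 to 0.16 kg. Top of the stack at the start. Origin: centre of its underside; z up to the lid; x along the first size.
- box_tall: Closed gift box, brown board with cream paper panels, 60 (x) x 60 (y) x 76 mm high, loose, 0.04 to 0.16 kg. Second from the top, under the small box (underside 82 mm above the table at the start). Origin: centre of its underside; z up to the lid; x along the first size.
- box_flat: Closed gift box, brown board with cream paper panels, 90 (x) x 62 (y) x 28 mm high, loose, 0.04 to 0.16 kg. Third from the top (underside 54 mm above the table at the start). Origin: centre of its underside; z up to the lid; x along the first size.
- box_long: Closed gift box, brown board with cream paper panels, 118 (x) x 54 (y) x 54 mm high, loose, 0.04 to 0.16 kg. Bottom of the stack, on the table. The boxes of the stack lie roughly parallel. Origin: centre of its underside; z up to the lid; x along the first size.
- tray_sake: Fixed brown wooden tray, 90 mm wide (y), with a grey felt bay 138 (x) x 82 mm, felt top 8 mm above the table. Origin: on the table under the bay's centre; x runs to the cork end, z up. Cross lips 6 mm thick, 18 mm above the table, at x = -75, 75 and 163 mm; long sides open. At x = 119 mm: small blue glass sake cup, fixed, 42 mm across, 44 mm high.
- tray_rocks: Fixed brown wooden tray, 90 mm wide (y), with a grey felt bay 138 (x) x 82 mm, felt top 8 mm above the table. Origin: on the table under the bay's centre; x runs to the cork end, z up. Cross lips 6 mm thick, 18 mm above the table, at x = -75, 75 and 163 mm; long sides open. At x = 119 mm: the squat rocks glass, standing loose.
- tray_dish: Fixed brown wooden tray, 90 mm wide (y), with a grey felt bay 138 (x) x 82 mm, felt top 8 mm above the table. Origin: on the table under the bay's centre; x runs to the cork end, z up. Cross lips 6 mm thick, 18 mm above the table, at x = -75, 75 and 163 mm; long sides open. At x = 119 mm: rectangular blue glass dish, fixed, 78 (x) x 54 mm, 18 mm high.
- tray_tumbler: Fixed brown wooden tray, 90 mm wide (y), with a grey felt bay 138 (x) x 82 mm, felt top 8 mm above the table. Origin: on the table under the bay's centre; x runs to the cork end, z up. Cross lips 6 mm thick, 18 mm above the table, at x = -75, 75 and 163 mm; long sides open. At x = 119 mm: the slim tumbler, standing loose.
- tumbler: Finished blue glass tumbler, slim, 46 mm across the rim, 108 mm high, 0.22 kg, standing loose on the cork end of its tray. Origin: centre of its underside, z up. Must not be knocked over.
- rocks: Finished blue glass rocks glass, squat, 54 mm across the rim, 68 mm high, 0.24 kg, standing loose on the cork end of its tray. Origin: centre of its underside, z up. Must not be knocked over.
Not all that is in view belongs to the job. Leave any green look-alike of the box_flat alone.

How it is judged (in metres and radians):
At the end, for the whole second after the job is handed in: Each box is released, at rest, lid up and flat on the felt of its own tray (small: sake cup, tall: rocks glass, flat: dish, long: tumbler), centred in the bay within 15 mm along and across, sides within 15 degrees of the tray's (square boxes: or a quarter turn); both loose glasses still stand (x of box_small in the frame of tray_sake between -0.015 and 0.015 m and y of box_small in the frame of tray_sake between -0.015 and 0.015 m and z of box_small in the frame of tray_sake between 0.005 and 0.0115 m and angle between each of box_small, box_tall, box_flat, box_long's own z axis and vertical below 0.06 rad and (angle between the x axis of box_small and the x axis of tray_sake, either way round below 0.26 rad or angle between the x axis of box_small and the y axis of tray_sake, either way round below 0.26 rad) and linear speed of each of box_small, box_tall, box_flat, box_long below 0.02 m/s and angular speed of each of box_small, box_tall, box_flat, box_long below 0.2 rad/s and contact force between each of box_small, box_tall, box_flat, box_long and the fingers below 0.1 N and x of box_tall in the frame of tray_rocks between -0.015 and 0.015 m and y of box_tall in the frame of tray_rocks between -0.015 and 0.015 m and z of box_tall in the frame of tray_rocks between 0.005 and 0.0115 m and (angle between the x axis of box_tall and the x axis of tray_rocks, either way round below 0.26 rad or angle between the x axis of box_tall and the y axis of tray_rocks, either way round below 0.26 rad) and x of box_flat in the frame of tray_dish between -0.015 and 0.015 m and y of box_flat in the frame of tray_dish between -0.015 and 0.015 m and z of box_flat in the frame of tray_dish between 0.005 and 0.0115 m and angle between the x axis of box_flat and the x axis of tray_dish, either way round below 0.26 rad and x of box_long in the frame of tray_tumbler between -0.015 and 0.015 m and y of box_long in the frame of tray_tumbler between -0.015 and 0.015 m and z of box_long in the frame of tray_tumbler between 0.005 and 0.0115 m and angle between the x axis of box_long and the x axis of tray_tumbler, either way round below 0.26 rad and angle between each of tumbler, rocks's own z axis and vertical below 0.1 rad and horizontal distance between tumbler and tray_tumbler below 0.16 m and horizontal distance between rocks and tray_rocks below 0.16 m); the robot touches nothing.
It fails at once if the tumbler is knocked over (tilted more than 0.5 rad) (angle between tumbler's own z axis and vertical above 0.5 rad).
It fails at once if the rocks glass is knocked over (tilted more than 0.5 rad) (angle between rocks's own z axis and vertical above 0.5 rad).
It also fails if it takes over 112 s, if anything falls off the work surface, if the arm or the gripper's body presses on something with over 40 N, if the wrist force passes 120 N, or if a joint passes its speed limit or range.

## Working session

There is one attempt and no reset: what is moved stays moved. The work goes in short steps, Python scripts to look and compute and a shell command to move; the robot and the scene stay as the last step left them, time stands still between calls to the robot, and variables do not carry over. Pictures are saved under pics/ and viewed, about 12 in all and at most 16, crops included, and the job is handed in when it is done.

```bash
ls; mkdir -p pics
python3 - <<'E'
from bench import r, optics
import cv2
s=r.sense();print(s['time'],s['tool_pos'],s['tcp_rot'],s['finger_gap'])
for c in ['scene','top']:
    p,d=optics.snapshot(c);cv2.imwrite(f'pics/{c}0.png',p)
    import numpy as np;np.save(f'pics/{c}0.npy',d)
    k=optics.camera_params(c);print(c,k)
    for n in ['box_small','box_tall','box_flat','box_long','tray_sake','tray_rocks','tray_dish','tray_tumbler','tumbler','rocks']:
        print(n,[(np.round(q['at']).tolist(),round(q['score'],2)) for q in optics.search_frame(c,n)][:4])
E
```

```text
pics
0.0 [ 207.75938704 -562.29974904  230.23703752] [-1.79988033e+02  1.06311478e-01 -6.97301709e+01] 85.88192547700545
scene {'camera_matrix': array([[579.98035725,   0.        , 327.4568569 ],
       [  0.        , 579.98035725, 238.37488786],
       [  0.        ,   0.        ,   1.        ]]), 'eye': array([ 887.67417575, -903.76973432, 1293.54706484]), 'orientation': array([-1.43257629e+02, -2.68353291e-02,  2.67100308e+01])}
box_small [([514.0, -200.0, 212.0], 0.73)]
box_tall [([514.0, -216.0, 125.0], 0.84)]
box_flat [([527.0, -218.0, 85.0], 0.91), ([380.0, -632.0, 29.0], 0.69), ([356.0, -241.0, 27.0], 0.59), ([620.0, 363.0, 50.0], 0.41)]
box_long [([531.0, -215.0, 36.0], 0.6)]
tray_sake [([546.0, -8.0, 10.0], 0.76), ([528.0, 360.0, 11.0], 0.42)]
tray_rocks [([534.0, 361.0, 12.0], 0.75)]
tray_dish [([537.0, -376.0, 7.0], 0.58)]
tray_tumbler [([525.0, 176.0, 6.0], 0.92)]
tumbler [([613.0, 169.0, 85.0], 0.82)]
rocks [([621.0, 362.0, 52.0], 0.64), ([546.0, -4.0, 12.0], 0.47)]
top {'camera_matrix': array([[467.82891791,   0.        , 328.61177156],
       [  0.        , 467.82891791, 229.47917077],
       [  0.        ,   0.        ,   1.        ]]), 'eye': array([ 348.33603792, -130.42842771, 1442.50959766]), 'orientation': array([-174.26558601,    1.05598269,  -89.02225662])}
box_small [([500.0, -191.0, 210.0], 0.53)]
box_tall [([479.0, -180.0, 158.0], 0.76)]
box_flat [([367.0, -623.0, 28.0], 0.95), ([351.0, -232.0, 28.0], 0.78), ([466.0, -190.0, 86.0], 0.58)]
box_long []
tray_sake [([537.0, 1.0, 11.0], 0.9)]
tray_rocks []
tray_dish [([527.0, -370.0, 4.0], 0.84)]
tray_tumbler [([516.0, 183.0, 9.0], 0.71), ([478.0, -180.0, 158.0], 0.62)]
tumbler [([612.0, 190.0, 80.0], 0.83)]
rocks [([622.0, 380.0, 48.0], 0.81)]
```

View pics/scene0.png

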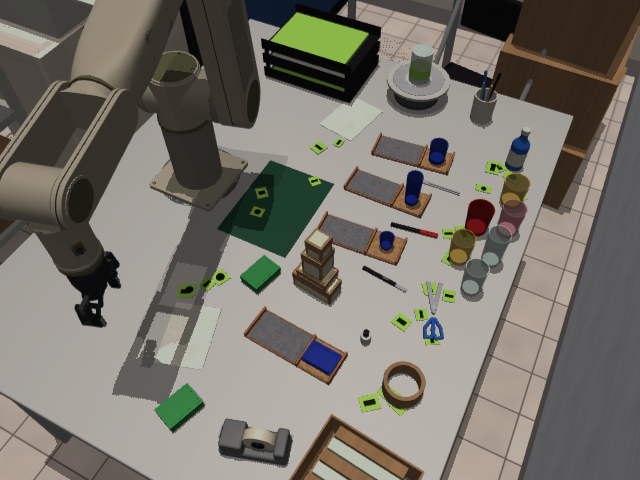

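View pics/top0.png

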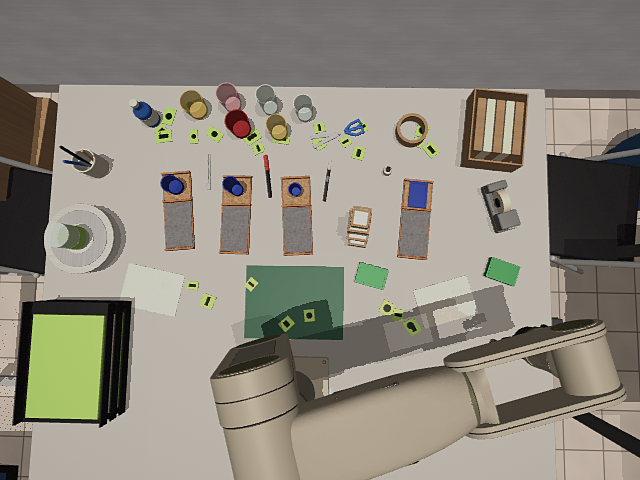

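```bash
python3 -m pendant '[[1,0,0,-35,5],[1,0,0,-35,5],[1,0,0,-35,5],[1,0,0,-35,5.3]]' 40; python3 -m pendant '[[1,-36,-28,0,0],[1,-36,-28,0,0],[1,-36,-28,0,0],[1,-36,-28,0,0],[1,-36,-28,0,0],[1,-36,-28,0,0],[1,-36,-28,0,0],[1,-36,-28,0,0],[1,-36,-28,0,0],[1,-36,-28,0,0]]'; python3 -m pendant '[[1,0,0,0,0],[1,0,0,0,0],[1,0,0,0,0]]'
python3 - <<'E'
from bench import r, optics
import cv2,numpy as np
s=r.sense();print(s['time'],s['tool_pos'],s['tcp_rot'])
print(optics.camera_params('wrist'))
p,d=optics.snapshot('wrist');cv2.imwrite('pics/w0.png',p);np.save('pics/w0.npy',d)
for n in ['box_small','box_tall','box_flat','box_long','tray_sake','tray_dish']:
    print(n,[(np.round(q['at']).tolist(),round(q['score'],2)) for q in optics.search_frame('wrist',n)][:4])
E
```

```text
time: 1.5
tool_pos: [207.9, -562.6, 372.7]
tcp_rot: [-180.0, -0.0, -90.2]
ft_force: [1.0, -0.7, -0.5]
finger_gap: 85.4
time: 2.5
tool_pos: [489.0, -201.3, 371.6]
tcp_rot: [-180.0, -0.0, -90.0]
ft_force: [0.2, -0.1, 0.0]
finger_gap: 85.4
time: 2.8
tool_pos: [487.7, -203.6, 371.3]
tcp_rot: [180.0, -0.0, -90.1]
ft_force: [-0.5, -1.0, 0.7]
finger_gap: 85.3
2.8 [ 487.68031103 -203.6412926   371.29953327] [ 1.79983770e+02 -2.46833106e-02 -9.00580122e+01]
{'camera_matrix': array([[404.79094431,   0.        , 318.72381067],
       [  0.        , 404.79094431, 235.71711505],
       [  0.        ,   0.        ,   1.        ]]), 'eye': array([ 560.92039089, -202.90144079,  514.20938047]), 'orientation': array([ 1.63107582e+02,  8.51980295e-03, -9.00323012e+01])}
box_small [([506.0, -188.0, 211.0], 0.61)]
box_tall [([526.0, -195.0, 158.0], 0.64)]
box_flat [([540.0, -199.0, 82.0], 0.75), ([551.0, -205.0, 52.0], 0.67), ([362.0, -234.0, 30.0], 0.63), ([383.0, -592.0, 26.0], 0.58)]
box_long [([548.0, -205.0, 55.0], 0.91)]
tray_sake [([551.0, -5.0, 8.0], 0.79)]
tray_dish [([539.0, -370.0, 9.0], 0.58)]
```

View pics/w0.png

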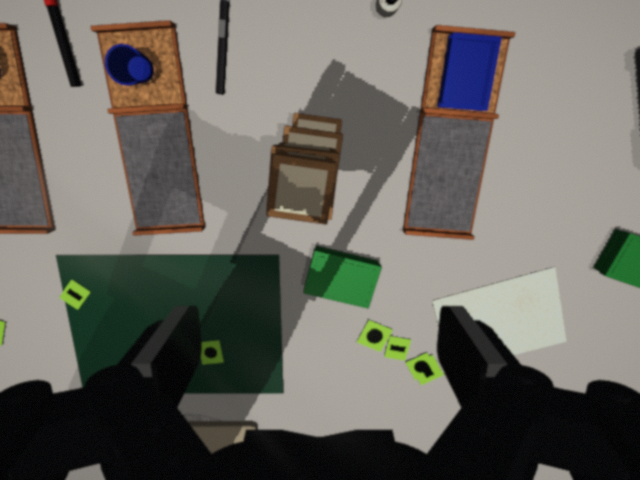

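```bash
cat > h.py <<'E'
import numpy as np,cv2
from bench import r, optics
from scipy.spatial.transform import Rotation as R
def xyz(d,k):
    v,u=np.mgrid[:480,:640]; K=k['camera_matrix']
    P=np.dstack([(u-K[0,2])/K[0,0]*d,(v-K[1,2])/K[1,1]*d,d])
    return P@R.from_euler('xyz',k['orientation'],degrees=True).as_matrix().T+k['eye']
def rect(m,P,n=1.5):
    m=cv2.morphologyEx(m.astype(np.uint8),cv2.MORPH_OPEN,np.ones((3,3)))
    c,l,s,_=cv2.connectedComponentsWithStats(m)
    if c<2: return None
    q=P[l==1+np.argmax(s[1:,4])]
    (cx,cy),(w,h),a=cv2.minAreaRect(q[:,:2].astype(np.float32))
    if w<h: w,h,a=h,w,a+90       # long side w, at angle a
    a=(a+90)%180-90
    return np.round([cx,cy,np.median(q[:,2]),w,h,a],1).tolist()
def near(P,x,y,rad): return np.hypot(P[...,0]-x,P[...,1]-y)<rad
def felt(p,P,x,y):
    hsv=cv2.cvtColor(p,cv2.COLOR_BGR2HSV).astype(int)
    return rect(near(P,x,y,110)&(hsv[...,1]<60)&(hsv[...,2]<150)&(abs(P[...,2]-8)<9),P)
def boxtop(P,x,y,z,rad=70): return rect(near(P,x,y,rad)&(abs(P[...,2]-z)<7),P)
E
python3 - <<'E'
from h import *
T={'sake':(535,0),'rocks':(535,370),'dish':(530,-372),'tumbler':(520,180)}
for c in ['scene','top','w']:
    n='wrist' if c=='w' else c
    p=cv2.imread(f'pics/{c}0.png');d=np.load(f'pics/{c}0.npy');P=xyz(d,optics.camera_params(n))
    hs=cv2.cvtColor(p,cv2.COLOR_BGR2HSV)
    print(c)
    for t,(x,y) in T.items():print(t,felt(p,P,x,y))
    print('small',boxtop(P,505,-192,210),'tall',boxtop(P,505,-195,158),'flat',boxtop(P,515,-200,82),'long',boxtop(P,530,-205,54,90))
    print('green',rect((hs[...,0]>50)&(hs[...,0]<75)&(hs[...,2]>90)&near(P,365,-235,60)&(abs(P[...,2]-28)<8),P))
E
```

```text
scene
sake [493.1, -5.1, 7.6, 135.3, 88.6, 2.7]
rocks [499.9, 363.0, 7.6, 138.5, 92.1, 5.4]
dish [488.4, -364.3, 7.5, 134.8, 85.4, -4.9]
tumbler [491.3, 186.2, 7.4, 139.4, 89.5, -0.1]
small [505.5, -191.3, 209.2, 50.7, 49.5, -6.5] tall [502.4, -190.8, 157.5, 63.0, 61.4, 83.2] flat [531.2, -207.3, 81.7, 78.0, 44.7, 48.0] long [551.0, -202.8, 52.9, 55.5, 19.0, 83.2]
green [353.6, -233.6, 27.6, 92.0, 62.9, 77.1]
top
sake [493.0, -3.9, 8.2, 133.0, 80.9, 4.0]
rocks [500.8, 365.8, 8.6, 136.5, 84.0, 6.1]
dish [487.7, -363.4, 8.0, 133.9, 82.2, -4.8]
tumbler [491.0, 189.4, 8.5, 135.9, 82.6, -0.1]
small [504.5, -188.7, 210.0, 48.7, 47.8, -8.1] tall [476.8, -184.3, 157.7, 59.0, 12.6, 82.8] flat [462.9, -186.2, 82.3, 60.0, 17.7, 84.7] long [449.1, -187.4, 54.0, 49.1, 13.0, 83.0]
green [352.7, -232.5, 28.0, 90.2, 61.9, 75.4]
w
sake [492.9, -3.3, 8.5, 134.1, 82.2, 3.1]
rocks None
dish [487.6, -363.6, 8.2, 134.0, 82.0, -4.9]
tumbler [491.4, 177.8, 8.7, 136.4, 61.3, -1.1]
small [505.0, -188.6, 210.3, 48.3, 48.1, -8.4] tall [526.7, -190.4, 157.9, 59.8, 9.3, 84.0] flat [536.4, -195.9, 82.3, 62.2, 18.6, 80.9] long [551.4, -200.4, 54.3, 54.0, 14.5, 82.2]
green [350.2, -245.2, 28.4, 62.3, 62.3, 74.9]
```

```bash
cat >> h.py <<'E'
def go(x,y,z,yaw):
    "turn first, then shifts in tool axes after the turn"
    s=r.sense();p=s['tool_pos'];a=s['tcp_rot'][2]
    t=(a-yaw+180)%360-180;c,n=np.cos(np.radians(yaw)),np.sin(np.radians(yaw))
    dx,dy=x-p[0],y-p[1]
    print('t',round(s['time'],2),'turn',round(t,1),'dx',round(c*dx+n*dy,1),'dy',round(n*dx-c*dy,1),'dz',round(p[2]-z,1),'gap',round(s['finger_gap'],1))
E
python3 -m pendant '[[1,0,0,0,8],[1,-17,-15,0,0],[1,0,0,40,0],[1,0,0,40,0],[1,0,0,40,0],[1,0,0,20,0],[1,0,0,10,0],[1,0,0,0,0],[1,0,0,0,0]]'
python3 -c "
from h import *
go(505,-188.7,168,-98)"
```

```text
time: 4.05
tool_pos: [505.9, -188.7, 222.9]
tcp_rot: [-179.9, -0.0, -98.0]
ft_force: [-0.5, -0.1, 0.6]
finger_gap: 85.3
t 4.05 turn -0.0 dx 0.1 dy 0.9 dz 54.9 gap 85.3
```

Aligned; go down, grip, and lift gently.

```bash
python3 -m pendant '[[1,0,0,20,0],[1,0,0,20,0],[1,0,0,14,0],[1,0,0,0,0],[0.4,0,0,0,0],[0.4,0,0,0,0],[0.4,0,0,0,0],[0.4,0,0,0,0],[0.4,0,0,0,0],[0.4,0,0,0,0]]' 30; python3 -m pendant '[[0.4,0,0,0,0],[0.4,0,0,0,0],[0.4,0,0,-5,0],[0.4,0,0,-15,0],[0.4,0,0,-30,0],[0.4,0,0,-30,0],[0.4,0,0,0,0],[0.4,0,0,0,0]]'
python3 -c "
from h import *
go(493,-3.7,260,-86.5)
p,d=optics.snapshot('wrist');P=xyz(d,optics.camera_params('wrist'))
cv2.imwrite('pics/w1.png',p)
s=r.sense()['tool_pos'];print(boxtop(P,*s[:2],s[2]+42,60),boxtop(P,510,-190,158,60))"
```

```text
time: 5.05
tool_pos: [506.2, -188.6, 168.8]
tcp_rot: [-179.9, -0.0, -98.0]
ft_force: [-0.4, 0.1, 6.2]
finger_gap: 48.0
time: 5.85
tool_pos: [505.9, -188.6, 249.0]
tcp_rot: [-179.9, -0.0, -98.0]
ft_force: [0.4, -0.8, -2.2]
finger_gap: 47.8
t 5.85 turn -11.5 dx -185.3 dy 1.6 dz -11.0 gap 47.8
[505.7, -187.6, 289.0, 74.2, 46.7, 82.3] [515.1, -189.2, 156.7, 60.0, 31.7, 82.0]
```

View pics/w1.png

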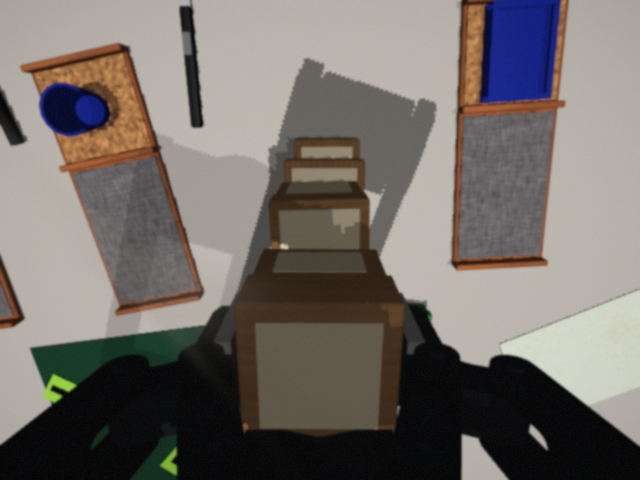

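```bash
python3 -m pendant '[[0.4,0,0,0,-6],[0.4,0,0,0,-5.5],[0.4,-40,0,0,0],[0.4,-40,0,0,0],[0.4,-40,0,0,0],[0.4,-40,0,0,0],[0.4,-25,2,0,0],[0.4,0,0,40,0],[0.4,0,0,40,0],[0.4,0,0,40,0]]'; python3 -m pendant '[[0.4,0,0,40,0],[0.4,0,0,20,0],[0.4,0,0,0,0],[0.4,0,0,0,0]]'
python3 -c "
from h import *
go(493,-3.7,20,-86.5)
p,d=optics.snapshot('wrist');P=xyz(d,optics.camera_params('wrist'))
print(felt(p,P,493,-4))"
```

```text
time: 6.9
tool_pos: [491.1, -3.2, 124.9]
tcp_rot: [179.9, 0.0, -86.5]
ft_force: [-0.4, 0.6, -0.4]
finger_gap: 47.8
time: 7.3
tool_pos: [491.3, -3.6, 66.9]
tcp_rot: [179.9, 0.0, -86.5]
ft_force: [1.4, -0.7, 0.4]
finger_gap: 47.6
t 7.3 turn -0.0 dx 0.2 dy -1.7 dz 46.9 gap 47.6
[520.2, -2.7, 9.7, 83.0, 82.3, 3.5]
```

Lower, release, rise.

```bash
python3 -m pendant '[[0.4,0,-2,20,0],[0.4,0,0,15,0],[0.4,0,0,7,0],[0.4,0,0,4,0],[0.4,0,0,0,0],[0.4,0,0,0,0],[0.4,0,0,0,0]]'; python3 -m pendant '[[0.65,0,0,0,0],[0.75,0,0,0,0],[0.85,0,0,0,0],[1,0,0,0,0],[1,0,0,0,0],[1,0,0,0,0],[1,0,0,-10,0],[1,0,0,-40,0],[1,0,0,-45,0],[1,0,0,-45,0]]'; python3 -m pendant '[[1,0,0,-45,0],[1,0,0,-45,0],[1,0,0,0,0],[1,0,0,0,0]]'
python3 -c "
from h import *
p,d=optics.snapshot('wrist');P=xyz(d,optics.camera_params('wrist'))
print(boxtop(P,493,-4,60,50),boxtop(P,510,-190,158,60))
go(503,-190,200,-98)"
```

```text
time: 8.05
tool_pos: [494.9, -3.7, 22.2]
tcp_rot: [-179.9, -0.0, -86.5]
ft_force: [0.2, -0.3, -0.9]
finger_gap: 47.8
time: 9.05
tool_pos: [493.5, -3.5, 163.3]
tcp_rot: [180.0, 0.0, -86.5]
ft_force: [1.3, -0.3, 0.4]
finger_gap: 85.5
time: 9.45
tool_pos: [495.0, -3.7, 253.6]
tcp_rot: [-179.8, -0.0, -86.5]
ft_force: [-0.6, 0.1, -1.4]
finger_gap: 85.4
[492.3, -2.3, 58.3, 48.0, 47.9, 3.8] [500.1, -185.7, 156.1, 60.1, 58.6, -6.4]
t 9.5 turn 11.5 dx 183.4 dy -34.8 dz 51.6 gap 85.5
```

```bash
python3 -m pendant '[[1,0,0,0,5],[1,0,0,0,5],[1,40,-8,0,0],[1,40,-8,0,0],[1,40,-8,0,0],[1,40,-8,0,0],[1,23,-3,0,0],[1,0,0,0,0],[1,0,0,0,0]]'
python3 -c "
from h import *
p,d=optics.snapshot('wrist');P=xyz(d,optics.camera_params('wrist'))
print(boxtop(P,503,-190,158,60))
p,d=optics.snapshot('top');P=xyz(d,optics.camera_params('top'))
print(boxtop(P,503,-190,158,60),boxtop(P,493,-4,60,50))
go(503,-190,115,-97)"
```

```text
time: 10.4
tool_pos: [507.1, -189.1, 249.3]
tcp_rot: [179.8, 0.1, -96.6]
ft_force: [-0.3, 0.8, 0.2]
finger_gap: 85.4
[501.6, -187.2, 158.7, 60.3, 60.1, -6.4]
[487.5, -186.4, 158.4, 58.8, 37.1, 80.6] [492.8, -2.3, 60.1, 48.4, 48.3, 1.9]
t 10.5 turn 0.5 dx 2.3 dy 4.4 dz 135.2 gap 85.6
```

```bash
python3 -m pendant '[[1,-1,5,40,0],[1,0,0,40,0],[1,0,0,30,0],[1,0,0,24,0],[1,0,0,0,0],[1,0,0,0,0],[0.5,0,0,0,0],[0.5,0,0,0,0],[0.5,0,0,0,0],[0.5,0,0,0,0]]' 30; python3 -m pendant '[[0.5,0,0,0,0],[0.5,0,0,0,0],[0.5,0,0,0,0],[0.5,0,0,-5,0],[0.5,0,0,-15,0],[0.5,0,0,-30,0],[0.5,0,0,-30,0],[0.5,0,0,0,0],[0.5,0,0,0,0]]'
python3 -c "
from h import *
p,d=optics.snapshot('wrist');P=xyz(d,optics.camera_params('wrist'))
s=r.sense()['tool_pos'];print(s,boxtop(P,*s[:2],s[2]+42,50),boxtop(P,510,-190,82,80))
go(500.5,365.5,200,-84.2)"
```

```text
time: 11.5
tool_pos: [504.7, -188.3, 119.6]
tcp_rot: [-179.8, -0.1, -96.5]
ft_force: [0.4, -0.2, 7.1]
finger_gap: 59.9
time: 12.4
tool_pos: [503.9, -188.2, 199.0]
tcp_rot: [-179.9, -0.1, -96.5]
ft_force: [0.8, 0.0, -1.1]
finger_gap: 59.9
[ 503.11512774 -187.80502454  197.44061282] [503.3, -187.2, 236.3, 86.5, 54.5, 83.7] [524.8, -194.3, 80.7, 61.8, 38.9, 82.2]
t 12.45 turn -12.3 dx -550.7 dy -53.3 dz -2.6 gap 59.6
```

```bash
python3 -m pendant '[[0.5,0,0,0,-6],[0.5,0,0,0,-6.3],[0.5,-45,-4.5,0,0],[0.5,-45,-4.5,0,0],[0.5,-45,-4.5,0,0],[0.5,-45,-4.5,0,0],[0.5,-45,-4.5,0,0],[0.5,-45,-4.5,0,0],[0.5,-45,-4.5,0,0],[0.5,-45,-4.5,0,0]]'; python3 -m pendant '[[0.5,-45,-4.5,0,0],[0.5,-45,-4.5,0,0],[0.5,-45,-4.5,0,0],[0.5,-45,-3,0,0],[0.5,-10,0,0,0],[0.5,0,0,0,0],[0.5,0,0,0,0],[0.5,0,0,0,0]]'
python3 -c "
from h import *
p,d=optics.snapshot('wrist');P=xyz(d,optics.camera_params('wrist'))
print(felt(p,P,500,365))
go(500.5,365.5,46,-84.2)"
```

```text
time: 13.45
tool_pos: [501.5, 175.6, 195.7]
tcp_rot: [179.8, -0.0, -84.2]
ft_force: [0.9, -0.2, -1.2]
finger_gap: 59.5
time: 14.25
tool_pos: [500.3, 363.1, 196.8]
tcp_rot: [179.9, -0.1, -84.3]
ft_force: [0.2, -1.1, -0.4]
finger_gap: 59.8
[526.9, 368.1, 8.6, 85.1, 81.3, 5.7]
t 14.3 turn -0.1 dx -2.4 dy -0.3 dz 151.1 gap 59.7
```

```bash
python3 -m pendant '[[0.5,-2,0,40,0],[0.5,0,0,40,0],[0.5,0,0,35,0],[0.5,0,0,20,0],[0.5,0,0,10,0],[0.5,0,0,4,0],[0.5,0,0,0,0],[0.5,0,0,0,0],[0.5,0,0,0,0]]';python3 -c "
from h import *
print(r.sense()['tool_pos'],r.sense()['ft_force'])"
```

```text
time: 15.2
tool_pos: [501.0, 367.3, 50.1]
tcp_rot: [-179.9, 0.1, -84.2]
ft_force: [0.2, 0.0, -0.9]
finger_gap: 59.5
[501.04479336 367.29523957  50.10902068] [ 0.23052362  0.01585499 -0.91956542]
```

```bash
python3 -m pendant '[[0.5,1,0,1.5,0],[0.5,0,0,1.5,0],[0.5,0,0,0,0],[0.5,0,0,0,0]]'; python3 -m pendant '[[0.75,0,0,0,0],[0.85,0,0,0,0],[1,0,0,0,0],[1,0,0,0,0],[1,0,0,0,0],[1,0,0,0,0],[1,0,0,-10,0],[1,0,0,-40,0],[1,0,0,-45,0],[1,0,0,-45,0]]'; python3 -m pendant '[[1,0,0,-45,0],[1,0,0,-30,0],[1,0,0,0,0],[1,0,0,0,0]]'
python3 -c "
from h import *
p,d=optics.snapshot('wrist');P=xyz(d,optics.camera_params('wrist'))
print(boxtop(P,500,365,84,60))
p,d=optics.snapshot('scene');P=xyz(d,optics.camera_params('scene'));cv2.imwrite('pics/s1.png',p)
print(boxtop(P,500,365,84,60),boxtop(P,515,-190,82,80),boxtop(P,530,-200,54,90))
go(503,-190,230,-98)"
```

```text
time: 15.6
tool_pos: [500.3, 365.8, 45.7]
tcp_rot: [-180.0, 0.0, -84.2]
ft_force: [-0.2, -0.6, 1.9]
finger_gap: 59.5
time: 16.6
tool_pos: [499.7, 365.5, 187.3]
tcp_rot: [180.0, -0.0, -84.2]
ft_force: [1.5, -0.0, -0.0]
finger_gap: 85.7
time: 17.0
tool_pos: [500.5, 366.0, 262.0]
tcp_rot: [-179.9, 0.1, -84.2]
ft_force: [-0.2, 0.3, -0.3]
finger_gap: 85.5
[496.0, 365.7, 82.3, 60.2, 59.5, -84.2]
[497.3, 360.7, 83.3, 68.5, 60.0, -84.3] [501.2, -194.1, 81.5, 91.7, 63.8, -7.9] [550.7, -204.4, 53.9, 53.9, 20.1, 76.5]
t 17.1 turn 13.8 dx 549.4 dy -80.8 dz 28.9 gap 85.5
```

View pics/s1.png

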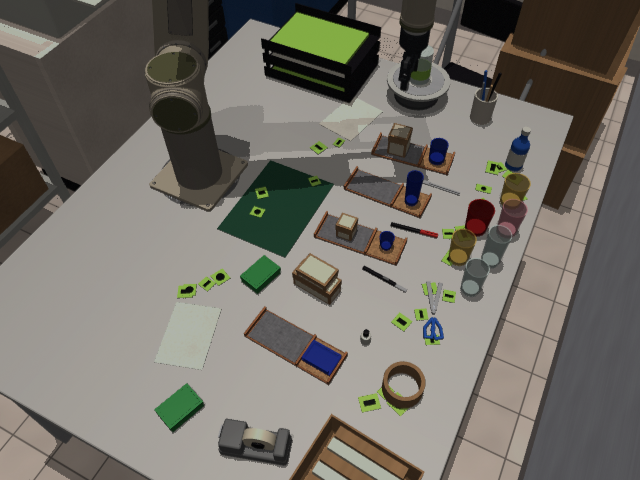

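```bash
python3 -m pendant '[[1,0,0,0,7],[1,0,0,0,6.5],[1,45,-6.5,0,0],[1,45,-6.5,0,0],[1,45,-6.5,0,0],[1,45,-6.5,0,0],[1,45,-6.5,0,0],[1,45,-6.5,0,0],[1,45,-6.5,0,0],[1,45,-6.5,0,0]]'; python3 -m pendant '[[1,45,-6.5,0,0],[1,45,-6.5,0,0],[1,45,-6.5,0,0],[1,45,-6.5,0,0],[1,9,-3,0,0],[1,0,0,0,0],[1,0,0,0,0],[1,0,0,0,0]]'
python3 -c "
from h import *
p,d=optics.snapshot('wrist');P=xyz(d,optics.camera_params('wrist'))
print(boxtop(P,503,-192,82,80))
p,d=optics.snapshot('top');P=xyz(d,optics.camera_params('top'))
print(boxtop(P,503,-192,82,80),boxtop(P,500,365,84,60))
go(502,-193,62,-98)"
```

```text
time: 18.1
tool_pos: [501.8, 0.3, 258.3]
tcp_rot: [179.8, -0.0, -97.7]
ft_force: [0.7, 0.2, 1.3]
finger_gap: 85.3
time: 18.9
tool_pos: [506.4, -187.6, 259.8]
tcp_rot: [179.9, 0.0, -97.6]
ft_force: [-0.8, 0.4, 0.0]
finger_gap: 85.2
[500.9, -191.3, 82.6, 89.8, 62.1, -7.8]
[484.0, -188.7, 82.2, 61.5, 59.1, 82.1] [496.5, 366.7, 84.4, 63.0, 59.8, -85.5]
t 19.0 turn 0.4 dx 5.8 dy 3.9 dz 198.2 gap 85.4
```

```bash
python3 -m pendant '[[1,5,5,40,0],[1,0,0,40,0],[1,0,0,40,0],[1,0,0,40,0],[1,0,0,25,0],[1,0,0,13,0],[1,0,0,0,0],[1,0,0,0,0],[0.6,0,0,0,0],[0.5,0,0,0,0]]' 30; python3 -m pendant '[[0.5,0,0,0,0],[0.5,0,0,0,0],[0.5,0,0,0,0],[0.5,0,0,0,0],[0.5,0,0,-5,0],[0.5,0,0,-15,0],[0.5,0,0,-30,0],[0.5,0,0,-30,0],[0.5,0,0,0,0],[0.5,0,0,0,0]]'
python3 -c "
from h import *
p,d=optics.snapshot('wrist');P=xyz(d,optics.camera_params('wrist'));cv2.imwrite('pics/w2.png',p)
print(boxtop(P,505,-192,163,70),boxtop(P,510,-190,54,80))
go(487.7,-363.5,141,-94.8)"
```

```text
time: 20.0
tool_pos: [502.3, -194.1, 64.5]
tcp_rot: [-179.8, -0.1, -97.7]
ft_force: [-1.6, 1.9, 5.9]
finger_gap: 61.4
time: 21.0
tool_pos: [501.7, -194.0, 144.1]
tcp_rot: [-179.8, -0.1, -97.7]
ft_force: [-0.6, -0.1, -2.0]
finger_gap: 61.4
[499.2, -192.7, 160.4, 90.2, 88.7, -7.1] [541.2, -198.9, 52.6, 54.1, 32.4, 82.3]
t 21.05 turn -2.9 dx 170.5 dy -1.2 dz 1.6 gap 60.7
```

View pics/w2.png

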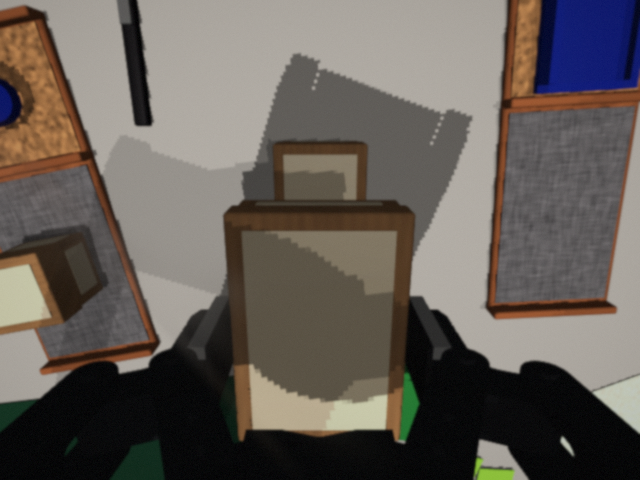

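```bash
python3 -m pendant '[[0.5,0,0,0,-3],[0.5,40,0,0,0],[0.5,40,0,0,0],[0.5,40,0,0,0],[0.5,40,0,0,0],[0.5,10,0,0,0],[0.5,0,0,0,0],[0.5,0,0,40,0],[0.5,0,0,35,0],[0.5,0,0,0,0]]'; python3 -m pendant '[[0.5,0,0,20,0],[0.5,0,0,15,0],[0.5,0,0,5,0],[0.5,0,0,0,0],[0.5,0,0,0,0]]'
python3 -c "
from h import *
go(487.7,-363.5,18,-94.8)
p,d=optics.snapshot('wrist');P=xyz(d,optics.camera_params('wrist'))
print(boxtop(P,487,-363,r.sense()['tool_pos'][2]+17,55))"
```

```text
time: 22.05
tool_pos: [483.1, -357.8, 60.4]
tcp_rot: [179.4, 0.4, -94.7]
ft_force: [-1.7, 0.7, -1.8]
finger_gap: 61.2
time: 22.55
tool_pos: [487.4, -363.1, 28.3]
tcp_rot: [-180.0, -0.0, -94.7]
ft_force: [0.0, -0.1, -0.2]
finger_gap: 61.0
t 22.55 turn 0.1 dx 0.3 dy -0.4 dz 10.3 gap 61.0
[486.4, -362.3, 46.4, 89.7, 88.9, -5.6]
```

```bash
python3 -m pendant '[[0.5,0,0,5,0],[0.5,0,0,3,0],[0.5,0,0,1.5,0],[0.5,0,0,0,0],[0.5,0,0,0,0]]'
```

```text
time: 23.1
tool_pos: [486.9, -363.1, 18.6]
tcp_rot: [-180.0, -0.0, -94.7]
ft_force: [-2.8, 2.4, 6.6]
finger_gap: 61.4
```

```bash
python3 -m pendant '[[0.78,0,0,0,0],[0.85,0,0,0,0],[1,0,0,0,0],[1,0,0,0,0],[1,0,0,0,0],[1,0,0,0,0],[1,0,0,-10,0],[1,0,0,-40,0],[1,0,0,-45,0],[1,0,0,-45,0]]'; python3 -m pendant '[[1,-35,0,-30,0],[1,-45,0,0,2],[1,-45,0,0,2],[1,-45,0,0,0],[1,0,0,0,0],[1,0,0,0,0],[1,0,0,0,0]]'
python3 -c "
from h import *
p,d=optics.snapshot('wrist');P=xyz(d,optics.camera_params('wrist'))
print(boxtop(P,487,-363,36,80),boxtop(P,505,-195,54,90))
p,d=optics.snapshot('top');P=xyz(d,optics.camera_params('top'));print(boxtop(P,487,-363,36,80),boxtop(P,505,-195,54,90))
go(502,-193,25,-98)"
```

```text
time: 24.1
tool_pos: [486.5, -362.6, 159.8]
tcp_rot: [180.0, 0.0, -94.7]
ft_force: [0.1, -0.1, -0.2]
finger_gap: 85.4
time: 24.8
tool_pos: [505.6, -194.9, 188.3]
tcp_rot: [-180.0, -0.0, -98.7]
ft_force: [-0.6, -0.8, 0.0]
finger_gap: 85.4
[484.7, -362.1, 36.0, 90.1, 63.4, -4.6] [499.8, -194.0, 54.1, 118.1, 54.2, -7.7]
[484.0, -361.6, 36.1, 90.6, 63.2, -4.6] [470.6, -189.7, 54.5, 60.7, 54.0, -7.2]
t 24.9 turn -0.8 dx -1.8 dy 3.7 dz 163.0 gap 85.4
```

```bash
python3 -m pendant '[[1,0,0,0,-1],[1,0,5.5,40,0],[1,0,0,40,0],[1,0,0,40,0],[1,0,0,30,0],[1,0,0,13,0],[1,0,0,0,0],[1,0,0,0,0],[0.5,0,0,0,0],[0.5,0,0,0,0]]' 40; python3 -m pendant '[[0.5,0,0,0,0],[0.5,0,0,0,0],[0.5,0,0,0,0],[0.5,0,0,0,0],[0.5,0,0,-5,0],[0.5,0,0,-15,0],[0.5,0,0,-40,0],[0.5,0,0,-40,0],[0.5,0,0,-40,0],[0.5,0,0,0,0]]'
python3 -c "
from h import *
optics.snapshot('wrist')
p,d=optics.snapshot('wrist');P=xyz(d,optics.camera_params('wrist'));s=r.sense()['tool_pos']
print(s,boxtop(P,500,-192,s[2]+26,90))
go(491,188.5,165,-90.2)"
```

```text
time: 25.9
tool_pos: [501.6, -194.1, 26.8]
tcp_rot: [-179.8, -0.1, -97.7]
ft_force: [0.3, -0.2, 0.3]
finger_gap: 58.8
time: 26.9
tool_pos: [503.9, -195.1, 173.4]
tcp_rot: [-179.3, -0.2, -97.7]
ft_force: [1.1, -0.6, -0.5]
finger_gap: 52.8
[ 501.10883026 -193.7662311   167.28911686] [512.0, -194.6, 194.8, 93.7, 81.1, -7.7]
t 27.0 turn -7.5 dx -382.2 dy 11.4 dz 2.3 gap 53.4
```

```bash
python3 -m pendant '[[0.5,0,0,0,-4],[0.5,0,0,0,-3.5],[0.5,-43,1.3,0,0],[0.5,-43,1.3,0,0],[0.5,-43,1.3,0,0],[0.5,-43,1.3,0,0],[0.5,-43,1.3,0,0],[0.5,-43,1.3,0,0],[0.5,-43,1.3,0,0],[0.5,-43,1.3,0,0]]'; python3 -m pendant '[[0.5,-38,1,0,0],[0.5,0,0,0,0],[0.5,0,0,0,0],[0.5,0,0,0,0]]'
python3 -c "
from h import *
go(491,188.5,35,-90.2)
p,d=optics.snapshot('wrist');P=xyz(d,optics.camera_params('wrist'));cv2.imwrite('pics/w3.png',p)
s=r.sense()['tool_pos'];print(felt(p,P,491,188),boxtop(P,491,188,s[2]+26,90))"
```

```text
time: 28.0
tool_pos: [489.4, 152.2, 163.2]
tcp_rot: [179.8, -0.0, -90.2]
ft_force: [-0.1, -1.1, -1.4]
finger_gap: 52.9
time: 28.4
tool_pos: [489.5, 187.9, 163.7]
tcp_rot: [179.9, -0.1, -90.2]
ft_force: [-0.8, -0.5, -1.0]
finger_gap: 53.5
t 28.4 turn -0.0 dx -0.6 dy -1.5 dz 128.7 gap 53.5
[524.0, 106.5, 0.6, 140.2, 48.4, 35.1] [501.1, 188.5, 191.5, 93.6, 81.0, -0.4]
```

View pics/w3.png

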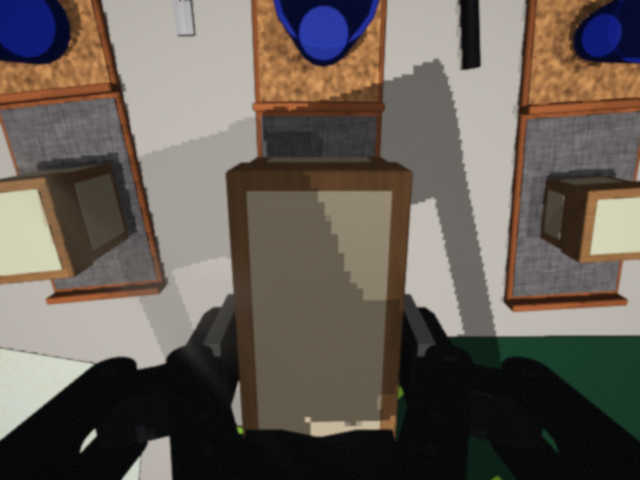

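```bash
python3 -m pendant '[[0.5,0,-2,40,0],[0.5,0,0,35,0],[0.5,0,0,25,0],[0.5,0,0,15,0],[0.5,0,0,7,0],[0.5,0,0,3,0],[0.5,0,0,0,0],[0.5,0,0,0,0]]'; python3 -m pendant '[[0.5,0,0,1.5,0],[0.5,0,0,1,0],[0.5,0,0,0,0],[0.5,0,0,0,0]]'
```

```text
time: 29.25
tool_pos: [493.3, 189.0, 41.2]
tcp_rot: [-179.9, 0.0, -90.2]
ft_force: [0.5, 0.5, -0.8]
finger_gap: 53.3
time: 29.65
tool_pos: [492.2, 188.8, 37.4]
tcp_rot: [-180.0, 0.0, -90.2]
ft_force: [0.5, -0.2, -1.1]
finger_gap: 53.4
```

```bash
python3 -m pendant '[[0.5,0,0,1.5,0],[0.5,0,0,1,0],[0.5,0,0,0,0],[0.5,0,0,0,0]]'
```

```text
time: 30.05
tool_pos: [492.3, 188.8, 34.9]
tcp_rot: [-180.0, 0.0, -90.2]
ft_force: [-0.4, -0.5, 0.8]
finger_gap: 53.4
```

Near or at contact; release, rise and move clear.

```bash
python3 -m pendant '[[0.5,0,0,0.5,0],[0.5,0,0,0,0],[0.7,0,0,0,0],[0.8,0,0,0,0],[1,0,0,0,0],[1,0,0,0,0],[1,0,0,0,0],[1,0,0,-10,0],[1,0,0,-40,0],[1,0,0,-40,0]]'; python3 -m pendant '[[1,0,0,-45,0],[1,0,0,-45,0],[1,0,0,-45,0],[1,0,30,-30,0],[1,0,30,-30,0],[1,0,0,0,0],[1,0,0,0,0],[1,0,0,0,0],[1,0,0,0,0],[1,0,0,0,0]]'
python3 - <<'E'
from h import *
B={'small':(493,-4,60,493,-3.7),'tall':(500,365,84,500.5,365.5),'flat':(487,-363,36,487.7,-363.5),'long':(491,188,62,491,188.5)}
for c in ['wrist','top','scene']:
    p,d=optics.snapshot(c);P=xyz(d,optics.camera_params(c));cv2.imwrite(f'pics/{c}_end.png',p)
    for n,b in B.items(): print(c,n,boxtop(P,*b[:3],75))
    for n in ['tumbler','rocks']: print(n,[(np.round(q['at']).tolist(),round(q['score'],2)) for q in optics.search_frame(c,n)][:1])
s=r.sense();print(s['time'],s['tool_pos'],s['ft_force'])
E
```

```text
time: 31.05
tool_pos: [491.1, 188.4, 124.9]
tcp_rot: [179.9, -0.0, -90.2]
ft_force: [1.3, 0.9, 0.2]
finger_gap: 85.2
time: 32.05
tool_pos: [432.1, 188.7, 317.9]
tcp_rot: [179.9, -0.0, -90.3]
ft_force: [-0.7, 0.2, -0.2]
finger_gap: 85.4
wrist small [493.8, -1.9, 60.3, 49.0, 47.9, -86.7]
wrist tall [496.8, 366.3, 84.5, 61.1, 60.0, -84.3]
wrist flat None
wrist long [490.6, 190.0, 62.5, 117.5, 54.0, -0.2]
tumbler [([594.0, 184.0, 57.0], 0.85)]
rocks [([596.0, 369.0, 47.0], 0.7)]
top small [492.6, -2.4, 60.0, 48.4, 47.9, -88.1]
top tall None
top flat [484.1, -361.7, 35.9, 89.8, 63.6, -5.9]
top long [491.2, 189.6, 62.2, 117.5, 55.9, -0.5]
tumbler [([617.0, 189.0, 76.0], 0.59)]
rocks [([629.0, 377.0, 54.0], 0.62)]
scene small [494.2, -4.6, 59.5, 52.9, 49.5, -87.3]
scene tall [496.4, 363.1, 83.2, 71.4, 60.8, -81.2]
scene flat [485.9, -363.4, 35.7, 92.7, 65.6, -4.7]
scene long [491.2, 187.5, 61.3, 120.0, 63.3, 0.7]
tumbler [([614.0, 168.0, 84.0], 0.84)]
rocks [([617.0, 362.0, 52.0], 0.58)]
32.5 [432.21908552 188.98484755 319.28950953] [ 0.2234443  -0.77456731 -0.26017151]
```

View pics/scene_end.png

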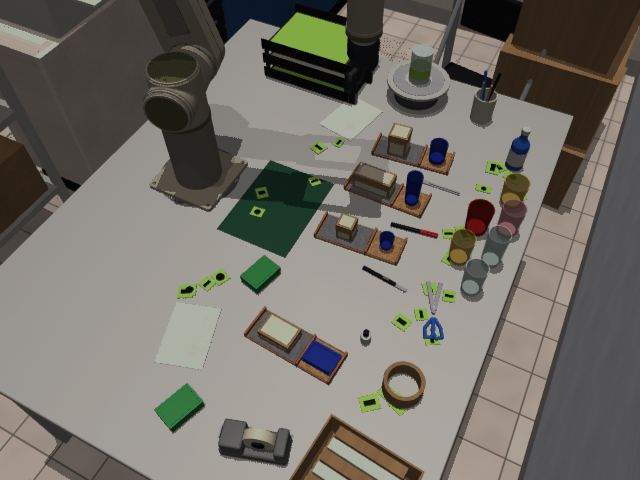

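All four boxes are on their trays: tall at pixel (400,138), long (374,181), small (346,226) and flat (279,331). Both loose glasses are upright at (414,188) and (438,151). The box-top heights match flat seating on the felt, and the arm is clear.

```bash
python3 -c "
from bench import hand_in
print(hand_in())"
```

```text
the job is handed in; nothing more can be done
None
```

I took the stack apart from the top down and set each box on its own tray: small with the sake cup, tall with the rocks glass, flat with the dish, long with the tumbler. I handed the job in at about 32.5 s of the 112 s allowed; no verdict is reported.

**Position:** my last measurements put every box within about 5 mm of its bay centre, against the 15 mm limit. The largest offset is the tall box, about 4 mm along its tray. Box sides are within about 3° of the trays' in nearly every reading, against the 15° limit. The heights of the box tops match boxes lying flat on the felt.

**Glasses and arm:** in the final picture the tumbler and rocks glass stand upright on their trays, the green look-alikes were not touched, and the arm is clear.

**Gaps and disagreements:**
- In the final check the wrist camera could not measure the flat box, and the overhead camera could not measure the tall box. The other two cameras covered each.
- The networks' positions for the two glasses differed between cameras by up to about 20 to 30 mm. They report the middle of whatever surface is visible, so I relied on the picture there.
- The side camera's reading of the tall box was skewed by its visible side: 71 mm across instead of 60 mm, and about 3° more off the tray's line than the wrist camera's.

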